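# Make up the soap and dish sets

### The job

Make up the four soap sets for the shop display: put each bar of soap into the wooden dish of its own shape (round, long oval, rectangular, square), lying flat inside the rim, centred and lined up with the dish. Set the bars down rather than dropping them, and let go of all of them. Leave the small amber bottle and the glass beaker standing where they are.

Things in the scene. Friction and masses are not known exactly. Their poses are not given: they have to be found in the camera images.
- soap_round: Cream soap bar with a small leaf motif pressed in its top; round puck of 58 mm diameter, 28 mm high. Loose, about 0.1 kg, lying flat on the table. Origin: centre of its underside, z up.
- soap_oval: Cream soap bar with a small leaf motif pressed in its top; long oval: straight sides 30 mm long and half-round ends, 82 mm long (x) by 52 mm wide (y), 28 mm high. Loose, about 0.1 kg, lying flat on the table. Origin: centre of its underside, z up, x along its length.
- soap_rect: Cream soap bar with a small leaf motif pressed in its top; rectangular, 80 mm long (x) by 50 mm wide (y), edges barely rounded, 28 mm high. Loose, about 0.1 kg, lying flat on the table. Origin: centre of its underside, z up, x along its length.
- soap_square: Cream soap bar with a small leaf motif pressed in its top; square, 54 mm by 54 mm, 28 mm high. Loose, about 0.1 kg, lying flat on the table. Origin: centre of its underside, z up, x and y square to its sides.
- dish_round: Loose brown wooden soap dish (0.16 kg), round, 94 mm across over the rim, standing on the table. Low rolled rim, its top 14 mm above the table; inside, three draining ribs whose tops are 9 mm above the table, on which the bar lies: the rim thus rises 5 mm above the underside of a bar in the dish. Inside the rim there is 10 mm of room all round the bar of the same shape. Origin: centre of its underside, z up.
- dish_oval: Loose brown wooden soap dish (0.16 kg), long oval with half-round ends, 118 mm (x) by 88 mm (y) over the rim, standing on the table. Low rolled rim, its top 14 mm above the table; inside, three draining ribs whose tops are 9 mm above the table, on which the bar lies: the rim thus rises 5 mm above the underside of a bar in the dish. Inside the rim there is 10 mm of room all round the bar of the same shape. Origin: centre of its underside, z up, x along its length.
- dish_rect: Loose brown wooden soap dish (0.16 kg), rectangular with rounded corners, 116 mm (x) by 86 mm (y) over the rim, standing on the table. Low rolled rim, its top 14 mm above the table; inside, three draining ribs whose tops are 9 mm above the table, on which the bar lies: the rim thus rises 5 mm above the underside of a bar in the dish. Inside the rim there is 10 mm of room all round the bar of the same shape. Origin: centre of its underside, z up, x along its length.
- dish_square: Loose brown wooden soap dish (0.16 kg), square with rounded corners, 90 mm by 90 mm over the rim, standing on the table. Low rolled rim, its top 14 mm above the table; inside, three draining ribs whose tops are 9 mm above the table, on which the bar lies: the rim thus rises 5 mm above the underside of a bar in the dish. Inside the rim there is 10 mm of room all round the bar of the same shape. Origin: centre of its underside, z up, x and y square to its sides.
- oil_bottle: Small amber glass bottle with a black cap, 36 mm diameter, 75 mm high, standing loose between the bars and dishes; to be left alone. Origin: centre of its underside, z up. (Not listed: a round aluminium tin, 54 mm across and 22 mm high, stands between them too; a spatula and a spoon lie nearer the robot, goggles beyond.)
- beaker: Small empty glass beaker, 48 mm diameter, 58 mm high, standing loose between the bars and dishes; to be left alone. Origin: centre of its underside, z up. (Not listed: moulds, jugs and other equipment up to 0.17 m high, and two 0.39 m stick blenders beside the robot on its right, stand along the far edge and sides of the table.)
Not all that is in view belongs to the job. What is shaped like the dish_rect but turquoise is not meant. What is shaped like the soap_square but turquoise is not meant.

How it is judged:
By the outcome, as a careful person would: the job done as asked, in the order asked, and still so for the second after the job is handed in, with the robot touching nothing.
It also fails if it takes over 99 s, if anything falls off the work surface, if the arm or the gripper's body presses on something with over 40 N, if the wrist force passes 120 N, or if a joint passes its speed limit or range.

### The arm

A 7-joint arm with a two-finger parallel gripper is mounted at the origin on the work surface. World frame = base frame: x ahead of the robot, y to its left, z up, the work surface at z = 0. Lengths are in m, angles in rad, forces in N, time in s.
With the tool pointing down it reaches from about 0.4 to 0.85 m from the base axis. Payload 4.5 kg.
Tool frame: the origin (TCP) lies midway between the tips of the shut fingers; the grasp point (between the pads) lies 19 mm behind it; z points along the fingers, y is the line along which they close (so a half turn about z gives the same grasp; the last joint's range is limited). The gripper opens to 88 mm and grips with 3 to 60 N. Pads are 18 mm wide; open, the fingers measure 123 mm over their backs; the gripper's body (75 mm by 187 mm) begins 45 mm behind the grasp point.
Start: joints at [1.172, 0.689, -0.195, 1.565, 0.157, 0.902, -0.215], TCP at [0.262, -0.567, 0.239] pointing down, gripper open.
Joint ranges: [-3.01, 3.01], [-0.46, 2.08], [-1.47, 1.51], [0.13, 2.56], [-1, 4.14], [0.04, 2.09], [-2.66, 2.66]. Speed limits (rad/s): [2.57, 2.57, 3.14, 3.14, 3.14, 3.14, 3.14].

### API

Orientations are given as a unit quaternion [x, y, z, w].
In Python, from plant import r gives the robot as it stands.
- The arm moves only by the tool carry_out, never from a script. Its argument "plan" is a list of rows, each an object with "rot": the turn, a rotation vector about the tool's x, y, z in rad, a list of three; "xyz": the shift along the tool's x, y, z in m, a list of three; "grip": the closure in counts, from 0 (fully open) to 255 (shut). In form: [{"rot": [wx, wy, wz], "xyz": [dx, dy, dz], "grip": grip}, ...]. A call has 1 to 8 rows; each row is the pose to reach, as a shift and turn from the pose commanded when the call began, along the tool's axes at that moment; what a row does not reach only later rows make up. A row lasts 1/12 s, in which the tool goes at most 41.7 mm and 7.16 degrees, less where a joint would pass 70% of its speed; a pose out of reach is approached as far as the arm can. A call with a gripper value outside its range is refused whole. The fingers move at their own pace and stop on an object; "squeeze" is the grip in N (left out, the last holds). Time passes only in rows, so rows that repeat a pose let the fingers close. It gives the time, the measured TCP pose, the force, the opening and the grip force at its end, in the units of the state.
- r.get_state(): the state, without advancing time (a new reading comes with each control period).
- r.snapshot(name): name is "side" or "top"; returns the picture (480x640x3 uint8, red, green, blue); there is no depth.
- r.camera_params(name): a dict with "fx", "fy", "cx", "cy" (pixels), "distortion" ([k1, k2, p1, p2, k3] as OpenCV has them; the pictures are not rectified), "position" and "attitude" of the camera in the world. Camera axes: x right, y down, z forward; pixel columns grow to the right and rows downward; lengths in m; the calibration is good to about 2 mm. A picture is of the moment at which its call begins. camera_params takes no time and is no camera call.
- r.finish_job(): hands the job in; it is judged then, once.
The state is a dict: "clock": time; "q": joint angles; "qd": joint speeds; "joint_torque": joint torques, N m; "tool_pos": TCP position; "eef_rot": TCP orientation; "contact_force": force on the tool from outside, world axes, zero at the start; "moment": the same for the moment, N m; "opening": opening from 0.0 (shut) to 1.0 (fully open); "finger_force": force on a finger pad.
Only numpy, scipy, OpenCV 4.12 (cv2) and the standard library are available. Lean on these libraries where they do the work, as an engineer would, in place of code of your own. Each camera call takes 0.05 s, during which the arm holds its last target. There are 200 camera calls.

## Working session

There is one attempt and no reset: what is moved stays moved. The work goes in short steps, Python scripts to look and compute and a tool call to move; the robot and the scene stay as the last step left them, time stands still between calls to the robot, and variables do not carry over. Pictures are saved under pics/ and viewed, at most 14 in all, crops included, and the job is handed in when it is done.

Besides the shell and the picture viewer there is one more tool, called as a command line: name --argument value ..., lists and objects as JSON in quotes. carry_out: Moves the arm, as the interface text tells. Its arguments: {"type":"object","properties":{"plan":{"type":"array"},"squeeze":{"type":"number"}},"required":["plan"]}

```bash
mkdir -p pics; ls; python3 - <<'E'
from plant import r
import cv2
for n in ("top","side"):
    im=r.snapshot(n); cv2.imwrite(f"pics/{n}0.png",im[:,:,::-1]); print(n,r.camera_params(n))
print(r.get_state())
E
```

```text
pics
top {'fx': 444.18171926711034, 'fy': 444.18171926711034, 'cx': 317.0075729177869, 'cy': 236.94939791474226, 'distortion': array([-0.01302879,  0.        ,  0.        ,  0.        ,  0.        ]), 'position': array([0.40276637, 0.05651257, 1.10676165]), 'attitude': array([ 0.71445343, -0.69883012,  0.02451826, -0.02432311])}
side {'fx': 546.5428140697458, 'fy': 546.5428140697458, 'cx': 322.128968258197, 'cy': 247.03560015320613, 'distortion': array([-0.03657798,  0.        ,  0.        ,  0.        ,  0.        ]), 'position': array([-0.05603961,  0.66111039,  0.83631046]), 'attitude': array([-0.33530595,  0.85743765, -0.36553428,  0.13694996])}
{'clock': 0.1, 'q': array([ 1.17179469,  0.68986409, -0.19455766,  1.56622245,  0.15734425,
        0.90249409, -0.2150693 ]), 'qd': array([-0.00029738, -0.00090349, -0.00101692, -0.00135211, -0.00084745,
        0.0008919 , -0.00040795]), 'joint_torque': array([-3.05907815e-03, -5.28504002e+01, -1.27127666e+00, -1.53839582e+01,
       -5.25293592e-02,  2.00318274e-03,  4.97040719e-05]), 'tool_pos': array([ 0.26187269, -0.56688375,  0.23801836]), 'eef_rot': array([ 9.76658947e-01,  2.14794480e-01, -2.33175912e-04, -7.60114936e-04]), 'contact_force': array([-0.0819224 ,  0.95027199, -0.05396689]), 'moment': array([ 0.06745938, -0.02215161, -0.02864372]), 'finger_force': 0.0, 'opening': 1.001290435872406}
```

View pics/top0.png

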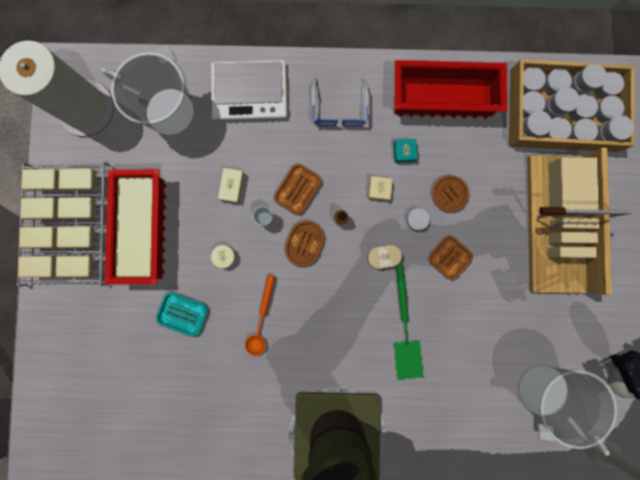

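View pics/side0.png

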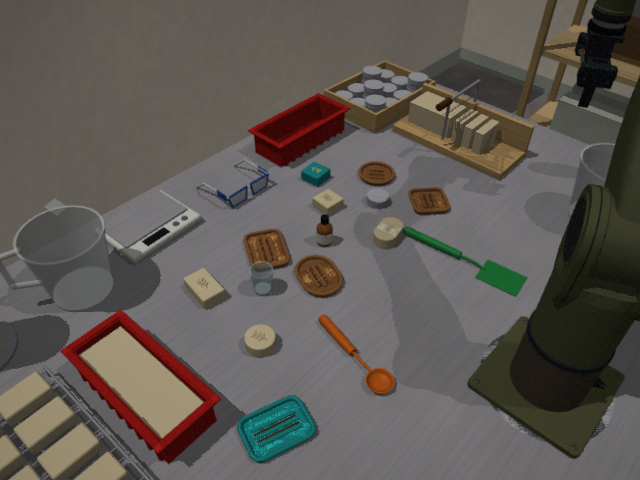

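```bash
cat > h.py <<'E'
from plant import r
import cv2, numpy as np
from scipy.optimize import minimize
from scipy.spatial.transform import Rotation as R
def rrect(L,W,rad):
    a=np.linspace(0,2*np.pi,64,endpoint=False)+.01
    c=np.c_[np.cos(a),np.sin(a)]
    return c*rad+np.sign(c)*[L/2-rad,W/2-rad]
SH={'soap_round':(.058,.058,.029,.028),'soap_oval':(.082,.052,.026,.028),'soap_rect':(.08,.05,.003,.028),'soap_square':(.054,.054,.003,.028),
'dish_round':(.094,.094,.047,.014),'dish_oval':(.118,.088,.044,.014),'dish_rect':(.116,.086,.018,.014),'dish_square':(.09,.09,.018,.014),
'oil_bottle':(.036,.036,.018,.075),'beaker':(.048,.048,.024,.058)}
def cam(n):
    p=r.camera_params(n); Rc=R.from_quat(p['attitude']).as_matrix()
    K=np.array([[p['fx'],0,p['cx']],[0,p['fy'],p['cy']],[0,0,1]])
    return K,p['distortion'],Rc,p['position']
def proj(P,c):
    K,d,Rc,t=c; return cv2.projectPoints(np.float64(P),cv2.Rodrigues(Rc.T)[0],-Rc.T@t,K,d)[0][:,0]
def back(uv,z,c):
    K,d,Rc,t=c; n=cv2.undistortPoints(np.float64([[uv]]),K,d)[0,0]
    v=Rc@[n[0],n[1],1]; return (t+v*(z-t[2])/v[2])[:2]
def outline(name,x,y,th,z0=0):
    L,W,rad,h=SH[name]; p=rrect(L,W,rad)@np.array([[np.cos(th),np.sin(th)],[-np.sin(th),np.cos(th)]])+[x,y]
    return np.r_[np.c_[p,np.full(64,z0)],np.c_[p,np.full(64,z0+h)]]
def hullpx(name,s,c,z0=0):
    return cv2.convexHull(proj(outline(name,*s,z0),c).astype(np.float32))
def mask(im,name):
    hsv=cv2.cvtColor(im,cv2.COLOR_RGB2HSV)
    lo,hi=((14,45,50),(38,255,255)) if 'soap' in name else ((2,90,30),(17,255,255))
    return cv2.inRange(hsv,lo,hi)
def blob(im,name,px):
    m=mask(im,name); n,l,st,ce=cv2.connectedComponentsWithStats(m)
    ok=[i for i in range(1,n) if st[i,4]>120]
    i=min(ok,key=lambda i:np.hypot(*(ce[i]-px)))
    cs=cv2.findContours((l==i).astype(np.uint8),0,cv2.CHAIN_APPROX_NONE)[0]
    return cv2.convexHull(max(cs,key=cv2.contourArea)).astype(np.float32)
S=4
def draw(poly,o):
    a=np.zeros((120*S,120*S),np.uint8); cv2.fillPoly(a,[np.int32(np.round((poly.reshape(-1,2)-o+.5)*S*16))],255,shift=4); return a
def fit(ims,name,px,z0=0,cams=('top','side')):
    """ims: dict of pictures; px: approx pixel in top picture"""
    C={n:cam(n) for n in cams}; h=SH[name][3]
    c0=back(px,z0+h/2,cam('top')); T={}
    for n in cams:
        p=proj([[*c0,z0+h/2]],C[n])[0]; b=blob(ims[n],name,p); o=p-60
        m=draw(b,o); m=cv2.dilate(m,np.ones((S//1,S//1),np.uint8)) # contour runs through pixel centres
        T[n]=(m,o)
    def cost(s): return sum(np.count_nonzero(draw(hullpx(name,s,C[n],z0),o)!=m)/np.count_nonzero(m) for n,(m,o) in T.items())
    best=None
    for th in ([0] if 'round' in name else np.linspace(0,np.pi,7)[:-1]):
        q=minimize(cost,[*c0,th],method='Nelder-Mead',options=dict(initial_simplex=[[*c0,th],[c0[0]+.008,c0[1],th],[c0[0],c0[1]+.008,th],[*c0,th+.3]],xatol=1e-4,fatol=1e-4))
        if best is None or q.fun<best.fun: best=q
    return best.x,best.fun
E
cat > m0.py <<'E'
from h import *
ims={n:r.snapshot(n) for n in ('top','side')}
px={'soap_rect':(231,184),'soap_round':(222,257),'soap_square':(380,188),'soap_oval':(385,257),'dish_rect':(299,189),'dish_oval':(305,243),'dish_round':(450,193),'dish_square':(450,257)}
ov={n:cv2.resize(ims[n],None,fx=3,fy=3,interpolation=cv2.INTER_CUBIC)[:,:,::-1].copy() for n in ims}
for k,p in px.items():
    out=[]
    for cams in (('top',),('side',),('top','side')):
        s,f=fit(ims,k,p,cams=cams); out.append([*np.round(s[:2]*1000,1),round(np.degrees(s[2]),1),round(f,3)])
    print(k,*out)
    for n in ims: cv2.polylines(ov[n],[np.int32((hullpx(k,s,cam(n))+.5)*3)],True,(255,0,255),1)
for k,p in {'bottle':(342,212),'beaker':(264,217),'tin':(418,218)}.items(): print(k,back(p,.03,cam('top')).round(3))
cv2.imwrite('pics/ov_top.png',ov['top'][440:860,600:1400]); cv2.imwrite('pics/ov_side.png',ov['side'][440:1040,520:1320])
E
python3 m0.py
```

```text
soap_rect [np.float64(601.3), np.float64(271.4), np.float64(174.0), np.float64(0.186)] [np.float64(605.3), np.float64(277.1), np.float64(-7.2), np.float64(0.028)] [np.float64(603.1), np.float64(275.1), np.float64(174.0), np.float64(0.337)]
soap_round [np.float64(424.6), np.float64(285.3), np.float64(8.2), np.float64(0.085)] [np.float64(428.7), np.float64(288.4), np.float64(-0.2), np.float64(0.061)] [np.float64(426.0), np.float64(287.7), np.float64(7.5), np.float64(0.242)]
soap_square [np.float64(603.1), np.float64(-96.7), np.float64(-4.1), np.float64(0.042)] [np.float64(604.9), np.float64(-94.4), np.float64(85.5), np.float64(0.068)] [np.float64(603.8), np.float64(-95.7), np.float64(-4.4), np.float64(0.159)]
soap_oval [np.float64(433.8), np.float64(-108.5), np.float64(99.0), np.float64(0.052)] [np.float64(436.0), np.float64(-105.8), np.float64(100.9), np.float64(0.028)] [np.float64(435.2), np.float64(-107.7), np.float64(100.0), np.float64(0.168)]
dish_rect [np.float64(597.8), np.float64(108.3), np.float64(-30.8), np.float64(0.026)] [np.float64(603.6), np.float64(108.4), np.float64(148
[... 185 characters left out ...]
] [np.float64(468.2), np.float64(87.8), np.float64(157.7), np.float64(0.108)] [np.float64(463.3), np.float64(88.1), np.float64(162.8), np.float64(0.162)]
dish_round [np.float64(595.8), np.float64(-273.7), np.float64(9.6), np.float64(0.069)] [np.float64(601.2), np.float64(-274.0), np.float64(3.5), np.float64(0.144)] [np.float64(597.3), np.float64(-274.2), np.float64(14.3), np.float64(0.234)]
dish_square [np.float64(435.2), np.float64(-273.4), np.float64(48.8), np.float64(0.059)] [np.float64(439.2), np.float64(-272.6), np.float64(47.4), np.float64(0.129)] [np.float64(436.5), np.float64(-273.8), np.float64(49.6), np.float64(0.199)]
bottle [ 0.54  -0.003]
beaker [0.523 0.187]
tin [ 0.529 -0.188]
```

View pics/ov_top.png

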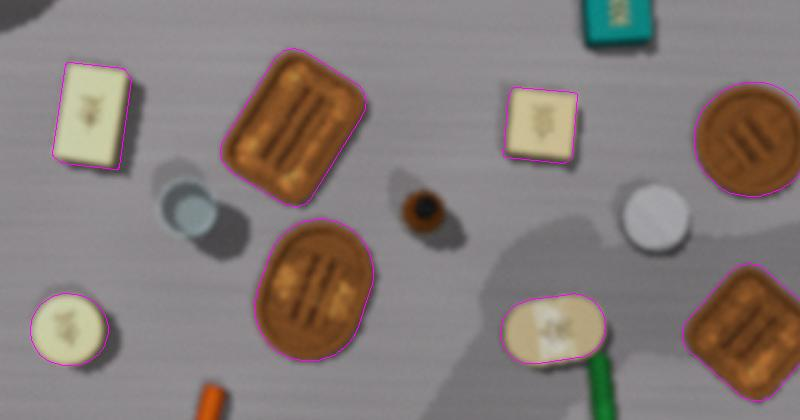

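View pics/ov_side.png

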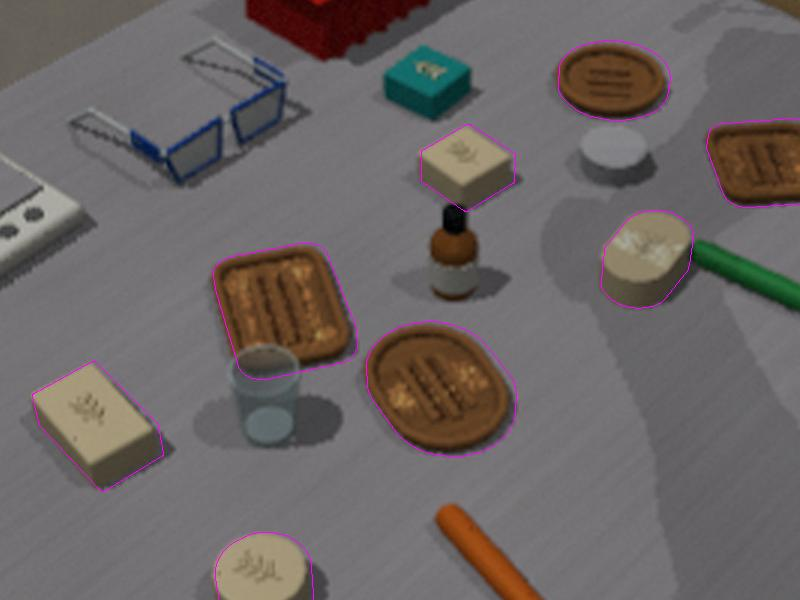

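```bash
sed -i 's/(14,45,50),(38,255,255)/(14,28,50),(38,255,255)/' h.py
cat > go.py <<'E'
import sys
from h import *
s=r.get_state(); Rt=R.from_quat(s['eef_rot']); a=Rt.as_matrix()
print('t',round(s['clock'],2),'pos',s['tool_pos'].round(4),'psi',np.degrees(np.arctan2(a[1,0],a[0,0])).round(2),'q1,q7',s['q'][[0,6]].round(2),'F',s['contact_force'].round(1),'open',round(s['opening'],3),'ff',round(s['finger_force'],1))
for t in sys.argv[1:]:
    x,y,z,psi=map(float,t.split(',')); p=np.radians(psi)
    Rg=R.from_matrix(np.array([[np.cos(p),np.sin(p),0],[np.sin(p),-np.cos(p),0],[0,0,-1]]))
    print(t,'-> xyz',Rt.inv().apply(np.array([x,y,z])-s['tool_pos']).round(4),'rot',(Rt.inv()*Rg).as_rotvec().round(4))
E
python3 m0.py | grep soap; python3 go.py .4345,-.107,.15,100
```

```text
soap_rect [np.float64(602.3), np.float64(275.1), np.float64(-7.3), np.float64(0.055)] [np.float64(604.8), np.float64(277.3), np.float64(-7.0), np.float64(0.014)] [np.float64(604.4), np.float64(276.3), np.float64(172.6), np.float64(0.13)]
soap_round [np.float64(424.8), np.float64(287.3), np.float64(17.6), np.float64(0.052)] [np.float64(427.9), np.float64(288.7), np.float64(-0.1), np.float64(0.031)] [np.float64(427.1), np.float64(288.2), np.float64(13.4), np.float64(0.133)]
soap_square [np.float64(603.3), np.float64(-96.5), np.float64(-0.7), np.float64(0.065)] [np.float64(605.7), np.float64(-94.2), np.float64(-4.2), np.float64(0.031)] [np.float64(604.7), np.float64(-94.9), np.float64(-3.1), np.float64(0.144)]
soap_oval [np.float64(433.2), np.float64(-110.1), np.float64(99.0), np.float64(0.108)] [np.float64(436.2), np.float64(-106.2), np.float64(-81.6), np.float64(0.029)] [np.float64(435.3), np.float64(-106.8), np.float64(99.8), np.float64(0.189)]
t 0.3 pos [ 0.262  -0.5672  0.2385] psi 24.8 q1,q7 [ 1.17 -0.22] F [-0.5  0.6 -0.3] open 1.0 ff 0.0
.4345,-.107,.15,100 -> xyz [ 0.3496 -0.3454  0.0886] rot [-5.0000e-04 -3.0000e-04 -1.3125e+00]
```

carry_out --plan '[{"rot":[0,0,-0.1],"xyz":[0.03,-0.03,0.007],"grip":0},{"rot":[0,0,-0.22],"xyz":[0.058,-0.058,0.014],"grip":0},{"rot":[0,0,-0.34],"xyz":[0.087,-0.086,0.022],"grip":0},{"rot":[0,0,-0.46],"xyz":[0.116,-0.115,0.029],"grip":0},{"rot":[0,0,-0.58],"xyz":[0.145,-0.144,0.036],"grip":0},{"rot":[0,0,-0.7],"xyz":[0.174,-0.172,0.044],"grip":0},{"rot":[0,0,-0.82],"xyz":[0.203,-0.2,0.052],"grip":0},{"rot":[0,0,-0.94],"xyz":[0.232,-0.23,0.06],"grip":0}]'

```text
clock: 0.97
tool_pos: [0.3768, -0.2606, 0.1788]
eef_rot: [0.772, 0.636, 0.0, 0.001]
contact_force: [0.7, 0.4, -0.0]
opening: 0.996
finger_force: 0.0
```

```bash
python3 go.py .435,-.1075,.15,99 .435,-.1075,.06,99
```

```text
t 0.97 pos [ 0.3768 -0.2606  0.1788] psi 78.95 q1,q7 [ 0.74 -0.14] F [ 0.7  0.4 -0. ] open 0.996 ff 0.0
.435,-.1075,.15,99 -> xyz [0.1614 0.0278 0.0289] rot [ 1.3e-03  3.0e-04 -3.5e-01]
.435,-.1075,.06,99 -> xyz [0.1614 0.0276 0.1189] rot [ 1.3e-03  3.0e-04 -3.5e-01]
```

carry_out --plan '[{"rot":[0,0,-0.1],"xyz":[0.036,0.006,0.005],"grip":0},{"rot":[0,0,-0.2],"xyz":[0.072,0.012,0.01],"grip":0},{"rot":[0,0,-0.3],"xyz":[0.108,0.019,0.02],"grip":0},{"rot":[0,0,-0.35],"xyz":[0.144,0.025,0.035],"grip":0},{"rot":[0,0,-0.35],"xyz":[0.161,0.028,0.07],"grip":0},{"rot":[0,0,-0.35],"xyz":[0.161,0.028,0.1],"grip":0},{"rot":[0,0,-0.35],"xyz":[0.161,0.028,0.125],"grip":0},{"rot":[0,0,-0.35],"xyz":[0.161,0.028,0.125],"grip":0}]'

```text
clock: 1.63
tool_pos: [0.4338, -0.1085, 0.0505]
eef_rot: [0.65, 0.76, -0.002, -0.002]
contact_force: [0.4, 0.1, 0.2]
opening: 1.002
finger_force: 0.0
```

```bash
python3 go.py .435,-.1075,.008,99; python3 -c "
from h import *
im=r.snapshot('side');cv2.imwrite('pics/s1.png',cv2.resize(im[120:360,240:560],None,fx=2.5,fy=2.5)[:,:,::-1])"
```

```text
t 1.63 pos [ 0.4338 -0.1085  0.0505] psi 98.88 q1,q7 [ 0.2  -0.41] F [0.4 0.1 0.2] open 1.002 ff 0.0
.435,-.1075,.008,99 -> xyz [0.0008 0.0016 0.0425] rot [-0.0057 -0.0008 -0.0021]
```

View pics/s1.png

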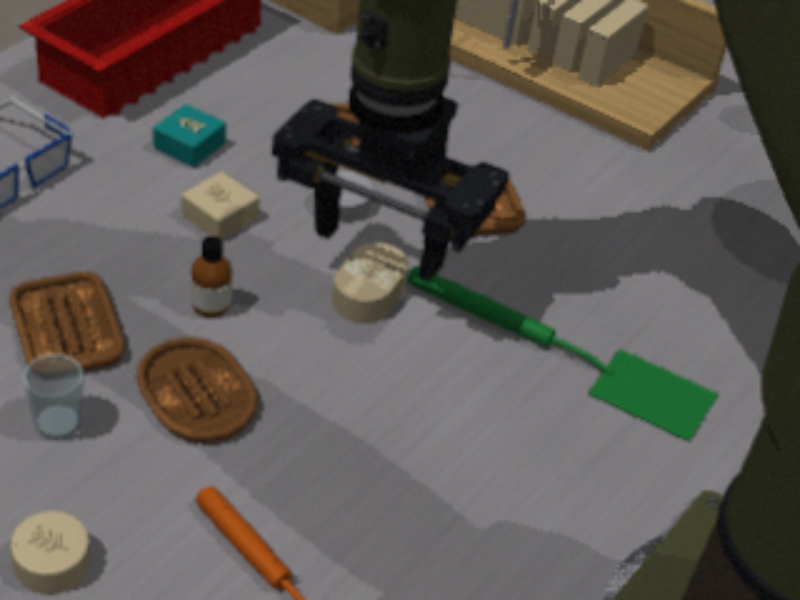

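carry_out --plan '[{"rot":[-0.005,0,0],"xyz":[0.001,0.0015,0.02],"grip":0},{"rot":[-0.005,0,0],"xyz":[0.001,0.0015,0.034],"grip":0},{"rot":[-0.005,0,0],"xyz":[0.001,0.0015,0.0425],"grip":0},{"rot":[-0.005,0,0],"xyz":[0.001,0.0015,0.0425],"grip":0},{"rot":[-0.005,0,0],"xyz":[0.001,0.0015,0.0425],"grip":90},{"rot":[-0.005,0,0],"xyz":[0.001,0.0015,0.0425],"grip":130},{"rot":[-0.005,0,0],"xyz":[0.001,0.0015,0.0425],"grip":160},{"rot":[-0.005,0,0],"xyz":[0.001,0.0015,0.0425],"grip":160}]' --squeeze 15

```text
clock: 2.35
tool_pos: [0.4375, -0.1095, 0.0127]
eef_rot: [0.652, 0.758, 0.003, 0.003]
contact_force: [0.2, 0.2, 0.9]
opening: 0.724
finger_force: 0.0
```

```bash
python3 go.py .4645,.089,.10,161.5
```

```text
t 2.35 pos [ 0.4375 -0.1095  0.0127] psi 98.62 q1,q7 [ 0.27 -1.33] F [0.2 0.2 0.9] open 0.724 ff 0.0
.4645,.089,.10,161.5 -> xyz [ 0.1921  0.0571 -0.0871] rot [ 0.0064  0.0054 -1.0975]
```

```bash
python3 go.py .435,-.1075,.008,99; python3 -c "
from h import *
print(r.get_state()['q'].round(3))"
```

```text
t 2.35 pos [ 0.4375 -0.1095  0.0127] psi 98.62 q1,q7 [ 0.27 -1.33] F [0.2 0.2 0.9] open 0.724 ff 0.0
.435,-.1075,.008,99 -> xyz [ 0.0023 -0.0022  0.0047] rot [ 0.0079  0.0012 -0.0067]
[ 0.27   0.931 -0.204  2.222  1.625  0.162 -1.327]
```

carry_out --plan '[{"rot":[0.004,0,-0.003],"xyz":[0.001,-0.001,0.002],"grip":70},{"rot":[0.008,0,-0.006],"xyz":[0.002,-0.002,0.004],"grip":70},{"rot":[0.008,0,-0.006],"xyz":[0.002,-0.002,0.004],"grip":70},{"rot":[0.008,0,-0.006],"xyz":[0.002,-0.002,0.004],"grip":110},{"rot":[0.008,0,-0.006],"xyz":[0.002,-0.002,0.004],"grip":160},{"rot":[0.008,0,-0.006],"xyz":[0.002,-0.002,0.004],"grip":160},{"rot":[0.008,0,-0.006],"xyz":[0.002,-0.002,0.004],"grip":160},{"rot":[0.008,0,-0.006],"xyz":[0.002,-0.002,0.004],"grip":160}]' --squeeze 15

```text
clock: 3.02
tool_pos: [0.4345, -0.1067, 0.0074]
eef_rot: [0.649, 0.761, -0.001, -0.001]
contact_force: [0.9, 0.8, 0.7]
opening: 0.589
finger_force: 14.9
```

```bash
python3 go.py .4645,.089,.10,161.5;python3 -c "
from h import *
print(r.get_state()['q'].round(3))"
```

```text
t 3.02 pos [ 0.4345 -0.1067  0.0074] psi 99.07 q1,q7 [ 0.26 -1.33] F [0.9 0.8 0.7] open 0.589 ff 14.9
.4645,.089,.10,161.5 -> xyz [ 0.1885  0.0602 -0.0928] rot [-0.0023 -0.0014 -1.0896]
[ 0.264  0.943 -0.206  2.222  1.634  0.167 -1.335]
```

carry_out --plan '[{"rot":[0,0,0],"xyz":[0,0,-0.02],"grip":160},{"rot":[0,0,0],"xyz":[0,0,-0.045],"grip":160},{"rot":[0,0,0],"xyz":[0,0,-0.07],"grip":160},{"rot":[0,0,-0.1],"xyz":[0.02,0.005,-0.093],"grip":160},{"rot":[0,0,-0.22],"xyz":[0.05,0.015,-0.093],"grip":160},{"rot":[0,0,-0.34],"xyz":[0.08,0.025,-0.093],"grip":160},{"rot":[0,0,-0.46],"xyz":[0.11,0.035,-0.093],"grip":160},{"rot":[0,0,-0.58],"xyz":[0.14,0.045,-0.093],"grip":160}]'

```text
clock: 3.68
tool_pos: [0.4567, 0.0393, 0.1004]
eef_rot: [0.402, 0.916, -0.001, -0.001]
contact_force: [0.3, 0.6, -0.4]
opening: 0.588
finger_force: 14.9
```

```bash
python3 go.py .4645,.089,.06,161.5;python3 -c "
from h import *
print(r.get_state()['q'].round(3))"
```

```text
t 3.68 pos [0.4567 0.0393 0.1004] psi 132.57 q1,q7 [ 0.2  -0.49] F [ 0.3  0.6 -0.4] open 0.588 ff 14.9
.4645,.089,.06,161.5 -> xyz [0.0313 0.0395 0.0403] rot [-0.0028 -0.002  -0.505 ]
[ 0.199  0.806 -0.633  2.156  1.026  0.523 -0.49 ]
```

carry_out --plan '[{"rot":[0,0,-0.12],"xyz":[0.015,0.02,0],"grip":160},{"rot":[0,0,-0.24],"xyz":[0.025,0.032,0.01],"grip":160},{"rot":[0,0,-0.36],"xyz":[0.031,0.0395,0.02],"grip":160},{"rot":[0,0,-0.47],"xyz":[0.031,0.0395,0.03],"grip":160},{"rot":[0,0,-0.505],"xyz":[0.031,0.0395,0.04],"grip":160},{"rot":[0,0,-0.505],"xyz":[0.031,0.0395,0.05],"grip":160},{"rot":[0,0,-0.505],"xyz":[0.031,0.0395,0.06],"grip":160},{"rot":[0,0,-0.505],"xyz":[0.031,0.0395,0.06],"grip":160}]'

```text
clock: 4.35
tool_pos: [0.4639, 0.0872, 0.0386]
eef_rot: [0.163, 0.987, -0.002, -0.003]
contact_force: [0.4, -0.4, -0.0]
opening: 0.589
finger_force: 14.9
```

```bash
python3 go.py .4635,.089,.017,161.5;python3 -c "
from h import *
print(r.get_state()['q'].round(3))
im=r.snapshot('side');cv2.imwrite('pics/s2.png',cv2.resize(im[180:340,220:420],None,fx=3.5,fy=3.5,interpolation=2)[:,:,::-1])"
```

```text
t 4.35 pos [0.4639 0.0872 0.0386] psi 161.22 q1,q7 [ 0.1  -0.29] F [ 0.4 -0.4 -0. ] open 0.589 ff 14.9
.4635,.089,.017,161.5 -> xyz [0.0008 0.0017 0.0216] rot [-0.0041 -0.0052 -0.0049]
[ 0.102  0.95  -0.644  2.132  1.269  0.537 -0.293]
```

View pics/s2.png

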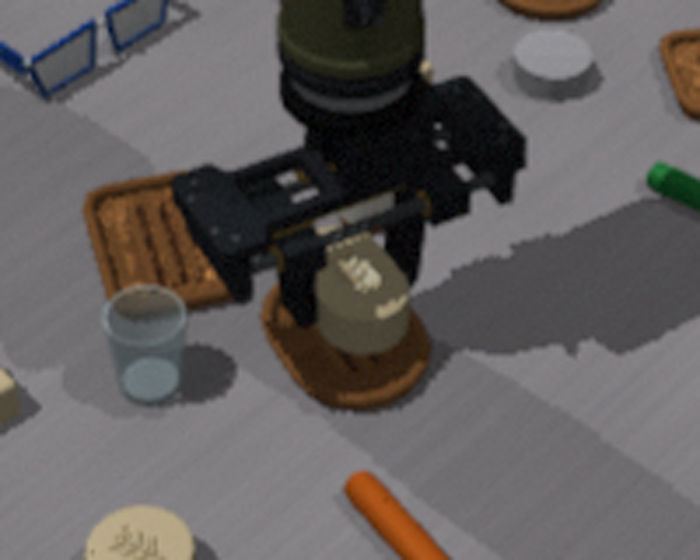

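carry_out --plan '[{"rot":[-0.004,-0.005,0],"xyz":[0.001,0.0015,0.007],"grip":160},{"rot":[-0.004,-0.005,0],"xyz":[0.001,0.0015,0.013],"grip":160},{"rot":[-0.004,-0.005,0],"xyz":[0.001,0.0015,0.018],"grip":160},{"rot":[-0.004,-0.005,0],"xyz":[0.001,0.0015,0.02],"grip":160},{"rot":[-0.004,-0.005,0],"xyz":[0.001,0.0015,0.0215],"grip":160},{"rot":[-0.004,-0.005,0],"xyz":[0.001,0.0015,0.022],"grip":160},{"rot":[-0.004,-0.005,0],"xyz":[0.001,0.0015,0.022],"grip":160}]'

```text
clock: 4.98
tool_pos: [0.4646, 0.0897, 0.0182]
eef_rot: [0.163, 0.987, 0.001, 0.001]
contact_force: [-0.6, 0.5, -0.9]
opening: 0.593
finger_force: 14.9
```

```bash
python3 go.py .4635,.089,.0165,161.2
```

```text
t 4.98 pos [0.4646 0.0897 0.0182] psi 161.21 q1,q7 [ 0.08 -0.39] F [-0.6  0.5 -0.9] open 0.593 ff 14.9
.4635,.089,.0165,161.2 -> xyz [ 0.0008 -0.0011  0.0017] rot [0.0025 0.0024 0.0002]
```

carry_out --plan '[{"rot":[0,0,0],"xyz":[0.001,-0.001,0.001],"grip":160},{"rot":[0,0,0],"xyz":[0.001,-0.001,0.0015],"grip":160},{"rot":[0,0,0],"xyz":[0.001,-0.001,0.0017],"grip":160},{"rot":[0,0,0],"xyz":[0.001,-0.001,0.0017],"grip":160}]'

```text
clock: 5.32
tool_pos: [0.4632, 0.089, 0.0165]
eef_rot: [0.163, 0.987, 0.001, 0.001]
contact_force: [-0.3, -0.6, -0.3]
opening: 0.593
finger_force: 14.9
```

```bash
python3 go.py
```

```text
t 5.32 pos [0.4632 0.089  0.0165] psi 161.22 q1,q7 [ 0.08 -0.41] F [-0.3 -0.6 -0.3] open 0.593 ff 14.9
```

carry_out --plan '[{"rot":[0,0,0],"xyz":[0,0,0.0005],"grip":160},{"rot":[0,0,0],"xyz":[0,0,0.001],"grip":160},{"rot":[0,0,0],"xyz":[0,0,0.001],"grip":60},{"rot":[0,0,0],"xyz":[0,0,0.001],"grip":40},{"rot":[0,0,0],"xyz":[0,0,0.001],"grip":40},{"rot":[0,0,0],"xyz":[0,0,-0.01],"grip":40},{"rot":[0,0,0],"xyz":[0,0,-0.03],"grip":40},{"rot":[0,0,0],"xyz":[0,0,-0.06],"grip":20}]'

```text
clock: 5.98
tool_pos: [0.462, 0.0888, 0.0756]
eef_rot: [0.163, 0.987, 0.0, -0.0]
contact_force: [0.6, -0.2, -0.1]
opening: 0.897
finger_force: 0.0
```

```bash
python3 go.py .426,.288,.15,90
```

```text
t 5.98 pos [0.462  0.0888 0.0756] psi 161.24 q1,q7 [ 0.13 -0.19] F [ 0.6 -0.2 -0.1] open 0.897 ff 0.0
.426,.288,.15,90 -> xyz [ 0.0982  0.1771 -0.0742] rot [-2.0000e-04 -1.2000e-03  1.2434e+00]
```

carry_out --plan '[{"rot":[0,0,-0.03],"xyz":[-0.008,0.025,-0.024],"grip":0},{"rot":[0,0,-0.06],"xyz":[-0.02,0.06,-0.024],"grip":0},{"rot":[0,0,-0.1],"xyz":[-0.033,0.098,-0.024],"grip":0},{"rot":[0,0,-0.13],"xyz":[-0.046,0.136,-0.024],"grip":0},{"rot":[0,0,-0.16],"xyz":[-0.058,0.174,-0.024],"grip":0},{"rot":[0,0,-0.2],"xyz":[-0.069,0.208,-0.024],"grip":0},{"rot":[0,0,-0.2],"xyz":[-0.074,0.223,-0.01],"grip":0},{"rot":[0,0,-0.2],"xyz":[-0.074,0.223,0.015],"grip":0}]'

```text
clock: 6.65
tool_pos: [0.6079, 0.283, 0.0645]
eef_rot: [0.063, 0.998, 0.005, 0.004]
contact_force: [0.0, 0.7, 0.1]
opening: 1.003
finger_force: 0.0
```

```bash
cat > chk.py <<'E'
import sys
from h import *
im={n:r.snapshot(n) for n in ('top','side')}; c=cam('top')
for k in sys.argv[1:]:
    n,u,v=k.split(','); p=(float(u),float(v))
    for cams in (('top',),('side',)):
        try: s,f=fit(im,'soap_'+n,p,.009,cams); print(n,cams,'soap',(s[:2]*1000).round(1),np.degrees(s[2]).round(1),round(f,3))
        except Exception as e: print(e)
    s,f=fit(im,'dish_'+n,p,0,('top',)); print('dish',(s[:2]*1000).round(1),np.degrees(s[2]).round(1),round(f,3))
    x,y=int(p[0]),int(p[1]); cv2.imwrite(f'pics/c_{n}.png',cv2.resize(im['top'][y-40:y+40,x-50:x+50],None,fx=5,fy=5,interpolation=2)[:,:,::-1])
E
python3 chk.py oval,305,243; python3 go.py .6035,.276,.008,172.8
```

```text
oval ('top',) soap [472.3 103.6] 104.3 0.943
oval ('side',) soap [446.6 105.4] 29.5 0.337
dish [450.7  95.6] 42.3 2.919
t 6.75 pos [0.6029 0.2751 0.0582] psi 172.74 q1,q7 [-0.1   0.22] F [-1.  -1.2 -1.1] open 1.004 ff 0.0
.6035,.276,.008,172.8 -> xyz [-0.0006  0.0011  0.0502] rot [-0.0029 -0.0021 -0.001 ]
```

View pics/c_oval.png

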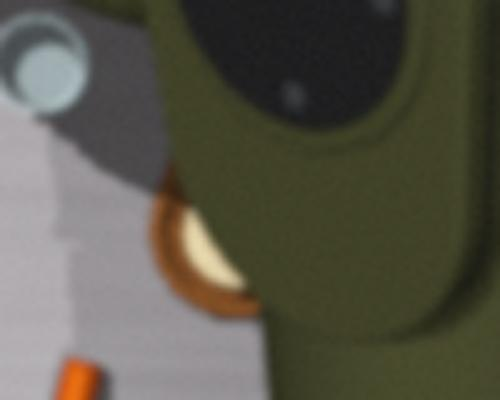

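carry_out --plan '[{"rot":[0,0,0],"xyz":[0,0.001,0.02],"grip":0},{"rot":[0,0,0],"xyz":[0,0.001,0.038],"grip":0},{"rot":[0,0,0],"xyz":[0,0.001,0.05],"grip":0},{"rot":[0,0,0],"xyz":[0,0.001,0.05],"grip":0},{"rot":[0,0,0],"xyz":[0,0.001,0.05],"grip":80},{"rot":[0,0,0],"xyz":[0,0.001,0.05],"grip":160},{"rot":[0,0,0],"xyz":[0,0.001,0.05],"grip":160},{"rot":[0,0,0],"xyz":[0,0.001,0.05],"grip":160}]'

```text
clock: 7.42
tool_pos: [0.6058, 0.2778, 0.0133]
eef_rot: [0.064, 0.998, 0.001, 0.002]
contact_force: [0.3, 0.2, -0.3]
opening: 0.724
finger_force: 0.0
```

```bash
python3 go.py .5995,.109,.06,149.5
```

```text
t 7.42 pos [0.6058 0.2778 0.0133] psi 172.67 q1,q7 [-0.12  0.18] F [ 0.3  0.2 -0.3] open 0.724 ff 0.0
.5995,.109,.06,149.5 -> xyz [-0.0154 -0.1681 -0.0472] rot [0.0039 0.0034 0.4044]
```

carry_out --plan '[{"rot":[0.003,0.002,0],"xyz":[0.002,-0.002,0.003],"grip":70},{"rot":[0.003,0.002,0],"xyz":[0.002,-0.002,0.005],"grip":70},{"rot":[0.003,0.002,0],"xyz":[0.002,-0.002,0.005],"grip":70},{"rot":[0.003,0.002,0],"xyz":[0.002,-0.002,0.005],"grip":110},{"rot":[0.003,0.002,0],"xyz":[0.002,-0.002,0.005],"grip":160},{"rot":[0.003,0.002,0],"xyz":[0.002,-0.002,0.005],"grip":160},{"rot":[0.003,0.002,0],"xyz":[0.002,-0.002,0.005],"grip":160},{"rot":[0.003,0.002,0],"xyz":[0.002,-0.002,0.005],"grip":160}]'

```text
clock: 8.08
tool_pos: [0.6031, 0.2759, 0.0072]
eef_rot: [0.064, 0.998, -0.0, 0.0]
contact_force: [0.4, 0.4, -0.6]
opening: 0.564
finger_force: 15.0
```

```bash
python3 go.py .5995,.109,.09,149.5
```

```text
t 8.08 pos [0.6031 0.2759 0.0072] psi 172.68 q1,q7 [-0.12  0.18] F [ 0.4  0.4 -0.6] open 0.564 ff 15.0
.5995,.109,.09,149.5 -> xyz [-0.0177 -0.166  -0.0826] rot [-0.0006  0.0011  0.4046]
```

carry_out --plan '[{"rot":[0,0,0],"xyz":[0,0,-0.025],"grip":160},{"rot":[0,0,0],"xyz":[0,0,-0.055],"grip":160},{"rot":[0,0,0.08],"xyz":[-0.002,-0.02,-0.083],"grip":160},{"rot":[0,0,0.18],"xyz":[-0.006,-0.056,-0.083],"grip":160},{"rot":[0,0,0.28],"xyz":[-0.01,-0.092,-0.083],"grip":160},{"rot":[0,0,0.38],"xyz":[-0.014,-0.128,-0.083],"grip":160},{"rot":[0,0,0.405],"xyz":[-0.0175,-0.155,-0.083],"grip":160},{"rot":[0,0,0.405],"xyz":[-0.0175,-0.166,-0.065],"grip":160}]'

```text
clock: 8.75
tool_pos: [0.6016, 0.1029, 0.0744]
eef_rot: [0.267, 0.964, -0.002, 0.003]
contact_force: [0.2, -0.9, -1.8]
opening: 0.568
finger_force: 15.0
```

carry_out --plan '[{"rot":[0,0,0],"xyz":[0,0,0.015],"grip":160},{"rot":[0,0,0],"xyz":[0,0,0.03],"grip":160},{"rot":[0,0,0],"xyz":[0,0,0.03],"grip":160},{"rot":[0,0,0],"xyz":[0,0,0.03],"grip":160}]'

```text
clock: 9.08
tool_pos: [0.5982, 0.1113, 0.0413]
eef_rot: [0.262, 0.965, -0.0, -0.001]
contact_force: [-0.3, 0.3, -1.4]
opening: 0.568
finger_force: 15.0
```

```bash
python3 go.py .5995,.109,.0165,149.5
```

```text
t 9.08 pos [0.5982 0.1113 0.0413] psi 149.64 q1,q7 [ 0.11 -0.03] F [-0.3  0.3 -1.4] open 0.568 ff 15.0
.5995,.109,.0165,149.5 -> xyz [-0.0023 -0.0013  0.0248] rot [-0.0004 -0.0015  0.0025]
```

carry_out --plan '[{"rot":[0,0,0],"xyz":[-0.002,-0.001,0.008],"grip":160},{"rot":[0,0,0],"xyz":[-0.002,-0.001,0.015],"grip":160},{"rot":[0,0,0],"xyz":[-0.002,-0.001,0.02],"grip":160},{"rot":[0,0,0],"xyz":[-0.002,-0.001,0.022],"grip":160},{"rot":[0,0,0],"xyz":[-0.002,-0.001,0.022],"grip":160},{"rot":[0,0,0],"xyz":[-0.002,-0.001,0.022],"grip":160},{"rot":[0,0,0],"xyz":[-0.002,-0.001,0.022],"grip":160}]'

```text
clock: 9.67
tool_pos: [0.6007, 0.1072, 0.0207]
eef_rot: [0.263, 0.965, -0.0, 0.001]
contact_force: [-0.0, 0.3, -1.5]
opening: 0.566
finger_force: 15.0
```

```bash
python3 go.py .5995,.109,.0158,149.5
```

```text
t 9.67 pos [0.6007 0.1072 0.0207] psi 149.47 q1,q7 [ 0.11 -0.05] F [-0.   0.3 -1.5] open 0.566 ff 15.0
.5995,.109,.0158,149.5 -> xyz [0.002  0.001  0.0049] rot [-0.      0.0015 -0.0005]
```

carry_out --plan '[{"rot":[0,0,0],"xyz":[0.0015,0.001,0.002],"grip":160},{"rot":[0,0,0],"xyz":[0.0015,0.001,0.0035],"grip":160},{"rot":[0,0,0],"xyz":[0.0015,0.001,0.004],"grip":160},{"rot":[0,0,0],"xyz":[0.0015,0.001,0.0045],"grip":160},{"rot":[0,0,0],"xyz":[0.0015,0.001,0.0045],"grip":160},{"rot":[0,0,0],"xyz":[0.0015,0.001,0.0045],"grip":160}]'

```text
clock: 10.17
tool_pos: [0.5996, 0.1087, 0.0162]
eef_rot: [0.263, 0.965, -0.0, 0.0]
contact_force: [-1.8, -0.1, 3.5]
opening: 0.565
finger_force: 15.0
```

```bash
python3 go.py .5995,.109,.0158,149.5
```

```text
t 10.17 pos [0.5996 0.1087 0.0162] psi 149.48 q1,q7 [ 0.1  -0.06] F [-1.8 -0.1  3.5] open 0.565 ff 15.0
.5995,.109,.0158,149.5 -> xyz [0.0002 0.0002 0.0004] rot [-0.0005  0.0011 -0.0004]
```

carry_out --plan '[{"rot":[0,0,0],"xyz":[0,0,0],"grip":60},{"rot":[0,0,0],"xyz":[0,0,0],"grip":40},{"rot":[0,0,0],"xyz":[0,0,0],"grip":40},{"rot":[0,0,0],"xyz":[0,0,-0.008],"grip":40},{"rot":[0,0,0],"xyz":[0,0,-0.03],"grip":40},{"rot":[0,0,0],"xyz":[0,0,-0.06],"grip":20},{"rot":[0,0,0],"xyz":[0,0,-0.09],"grip":0}]'

```text
clock: 10.75
tool_pos: [0.5991, 0.1087, 0.1068]
eef_rot: [0.263, 0.965, -0.001, -0.0]
contact_force: [1.0, -0.0, -0.3]
opening: 0.972
finger_force: 0.0
```

```bash
python3 go.py .6045,-.0955,.1,86
```

```text
t 10.75 pos [0.5991 0.1087 0.1068] psi 149.5 q1,q7 [0.15 0.04] F [ 1.  -0.  -0.3] open 0.972 ff 0.0
.6045,-.0955,.1,86 -> xyz [-0.1083 -0.1732  0.0071] rot [-1.3000e-03  7.0000e-04  1.1082e+00]
```

carry_out --plan '[{"rot":[0,0,0.12],"xyz":[-0.014,-0.022,0],"grip":0},{"rot":[0,0,0.24],"xyz":[-0.03,-0.048,0],"grip":0},{"rot":[0,0,0.36],"xyz":[-0.046,-0.074,0],"grip":0},{"rot":[0,0,0.48],"xyz":[-0.062,-0.1,0],"grip":0},{"rot":[0,0,0.6],"xyz":[-0.078,-0.126,0],"grip":0},{"rot":[0,0,0.72],"xyz":[-0.094,-0.15,0],"grip":0},{"rot":[0,0,0.84],"xyz":[-0.104,-0.166,0.003],"grip":0},{"rot":[0,0,0.96],"xyz":[-0.108,-0.173,0.007],"grip":0}]'

```text
clock: 11.42
tool_pos: [0.605, -0.1002, 0.0996]
eef_rot: [0.683, 0.73, -0.001, 0.002]
contact_force: [0.1, 0.5, -0.1]
opening: 0.999
finger_force: 0.0
```

carry_out --plan '[{"rot":[0,0,0.1],"xyz":[0,0,0.02],"grip":0},{"rot":[0,0,0.15],"xyz":[0,0,0.045],"grip":0},{"rot":[0,0,0.15],"xyz":[0,0,0.05],"grip":0},{"rot":[0,0,0.15],"xyz":[0,0,0.05],"grip":0}]'

```text
clock: 11.75
tool_pos: [0.6036, -0.095, 0.048]
eef_rot: [0.731, 0.682, -0.001, -0.001]
contact_force: [0.3, 0.7, 1.3]
opening: 1.002
finger_force: 0.0
```

```bash
python3 chk.py oval,305,243 rect,299,189; python3 go.py .6045,-.0955,.008,86; python3 -c "
import cv2,numpy as np
cv2.imwrite('pics/c2.png',np.hstack([cv2.imread('pics/c_oval.png')[:,50:450],cv2.imread('pics/c_rect.png')[:,50:450]]))"
```

```text
oval ('top',) soap [467.7  87.6] 124.7 0.43
oval ('side',) soap [447.7 103.8] 28.1 0.327
dish [462.3  87.6] -20.3 0.025
rect ('top',) soap [596.7 108.7] 151.0 0.429
rect ('side',) soap [578.7 126.3] 62.6 0.351
dish [597.8 108.3] 149.3 0.029
t 11.85 pos [ 0.6054 -0.0947  0.05  ] psi 85.98 q1,q7 [ 0.33 -0.6 ] F [0.4 0.4 0.4] open 0.997 ff 0.0
.6045,-.0955,.008,86 -> xyz [-0.0009 -0.0009  0.042 ] rot [ 0.0016  0.0004 -0.0004]
```

View pics/c2.png

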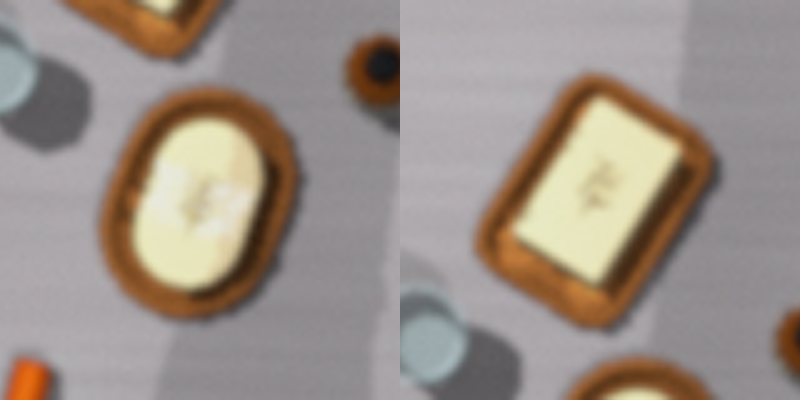

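carry_out --plan '[{"rot":[0,0,0],"xyz":[-0.001,-0.001,0.015],"grip":0},{"rot":[0,0,0],"xyz":[-0.001,-0.001,0.03],"grip":0},{"rot":[0,0,0],"xyz":[-0.001,-0.001,0.042],"grip":0},{"rot":[0,0,0],"xyz":[-0.001,-0.001,0.042],"grip":60},{"rot":[0,0,0],"xyz":[-0.001,-0.001,0.042],"grip":60},{"rot":[0,0,0],"xyz":[-0.001,-0.001,0.042],"grip":60}]'

```text
clock: 12.35
tool_pos: [0.6045, -0.096, 0.008]
eef_rot: [0.732, 0.681, 0.001, 0.001]
contact_force: [-0.0, -0.0, 0.2]
opening: 0.799
finger_force: 0.0
```

```bash
python3 - <<'E'
import re
t=open('h.py').read()
t=t.replace("def mask(im,name):","VMIN=50\ndef mask(im,name):").replace("(14,28,50)","(14,28,VMIN)")
open('h.py','w').write(t)
t=open('chk.py').read()
t=t.replace("    for cams in","    import h\n    h.VMIN=145\n    for cams in").replace("('side',)):","):").replace("    s,f=fit(im,'dish","    h.VMIN=50; s,f=fit(im,'dish")
open('chk.py','w').write(t)
E
python3 chk.py oval,305,243 rect,299,189; python3 go.py .6045,-.0955,.008,86
```

```text
oval ('top',) soap [460.3  89. ] -18.7 0.103
dish [462.4  87.6] -20.2 0.025
rect ('top',) soap [597.5 106.6] -29.4 0.301
dish [597.8 108.2] -30.8 0.027
t 12.45 pos [ 0.6046 -0.0961  0.0081] psi 85.88 q1,q7 [ 0.31 -0.63] F [0.  0.9 1.3] open 0.765 ff 0.0
.6045,-.0955,.008,86 -> xyz [ 0.0006 -0.0001  0.0001] rot [ 0.0025  0.0008 -0.0021]
```

carry_out --plan '[{"rot":[0,0,0],"xyz":[0,0,0],"grip":90},{"rot":[0,0,0],"xyz":[0,0,0],"grip":120},{"rot":[0,0,0],"xyz":[0,0,0],"grip":160},{"rot":[0,0,0],"xyz":[0,0,0],"grip":160},{"rot":[0,0,0],"xyz":[0,0,0],"grip":160},{"rot":[0,0,0],"xyz":[0,0,-0.02],"grip":160},{"rot":[0,0,0],"xyz":[0,0,-0.05],"grip":160},{"rot":[0,0,0],"xyz":[0,0,-0.08],"grip":160}]'

```text
clock: 13.12
tool_pos: [0.6024, -0.096, 0.0868]
eef_rot: [0.732, 0.681, -0.001, -0.001]
contact_force: [1.6, 0.7, 0.1]
opening: 0.612
finger_force: 15.0
```

```bash
python3 go.py .4365,-.2725,.09,49
```

```text
t 13.12 pos [ 0.6024 -0.096   0.0868] psi 85.9 q1,q7 [ 0.36 -0.56] F [1.6 0.7 0.1] open 0.612 ff 15.0
.4365,-.2725,.09,49 -> xyz [-0.1879 -0.1528 -0.0026] rot [-0.0023  0.0019  0.644 ]
```

carry_out --plan '[{"rot":[0,0,0.07],"xyz":[-0.02,-0.016,0],"grip":160},{"rot":[0,0,0.15],"xyz":[-0.045,-0.037,0],"grip":160},{"rot":[0,0,0.24],"xyz":[-0.07,-0.057,0],"grip":160},{"rot":[0,0,0.33],"xyz":[-0.095,-0.077,0],"grip":160},{"rot":[0,0,0.42],"xyz":[-0.12,-0.098,0],"grip":160},{"rot":[0,0,0.51],"xyz":[-0.145,-0.118,0],"grip":160},{"rot":[0,0,0.6],"xyz":[-0.168,-0.137,0],"grip":160},{"rot":[0,0,0.644],"xyz":[-0.188,-0.153,0.005],"grip":160}]'

```text
clock: 13.78
tool_pos: [0.4357, -0.2744, 0.0825]
eef_rot: [0.911, 0.412, -0.0, 0.001]
contact_force: [-0.4, -0.3, -1.2]
opening: 0.614
finger_force: 15.0
```

carry_out --plan '[{"rot":[0,0,0],"xyz":[0,0,0.015],"grip":160},{"rot":[0,0,0],"xyz":[0,0,0.03],"grip":160},{"rot":[0,0,0],"xyz":[0,0,0.04],"grip":160},{"rot":[0,0,0],"xyz":[0,0,0.04],"grip":160},{"rot":[0,0,0],"xyz":[0,0,0.04],"grip":160}]'

```text
clock: 14.2
tool_pos: [0.4376, -0.272, 0.0418]
eef_rot: [0.91, 0.415, -0.0, 0.0]
contact_force: [-0.4, -0.6, -1.6]
opening: 0.612
finger_force: 15.0
```

```bash
python3 go.py .4365,-.2725,.017,49
```

```text
t 14.2 pos [ 0.4376 -0.272   0.0418] psi 49.04 q1,q7 [ 0.6  -0.87] F [-0.4 -0.6 -1.6] open 0.612 ff 15.0
.4365,-.2725,.017,49 -> xyz [-0.0011 -0.0005  0.0248] rot [-0.0001  0.0005  0.0007]
```

carry_out --plan '[{"rot":[0,0,0],"xyz":[-0.001,-0.0005,0.008],"grip":160},{"rot":[0,0,0],"xyz":[-0.001,-0.0005,0.015],"grip":160},{"rot":[0,0,0],"xyz":[-0.001,-0.0005,0.02],"grip":160},{"rot":[0,0,0],"xyz":[-0.001,-0.0005,0.022],"grip":160},{"rot":[0,0,0],"xyz":[-0.001,-0.0005,0.022],"grip":160},{"rot":[0,0,0],"xyz":[-0.001,-0.0005,0.022],"grip":160},{"rot":[0,0,0],"xyz":[-0.001,-0.0005,0.022],"grip":160}]'

```text
clock: 14.78
tool_pos: [0.4368, -0.2732, 0.0203]
eef_rot: [0.91, 0.415, 0.0, 0.001]
contact_force: [0.3, 0.4, 0.0]
opening: 0.611
finger_force: 15.0
```

```bash
python3 go.py .4365,-.2725,.0168,49
```

```text
t 14.78 pos [ 0.4368 -0.2732  0.0203] psi 48.98 q1,q7 [ 0.58 -0.89] F [0.3 0.4 0. ] open 0.611 ff 15.0
.4365,-.2725,.0168,49 -> xyz [ 0.0003 -0.0007  0.0035] rot [ 0.0016  0.0002 -0.0003]
```

carry_out --plan '[{"rot":[0,0,0],"xyz":[0,-0.0005,0.0015],"grip":160},{"rot":[0,0,0],"xyz":[0,-0.0005,0.0025],"grip":160},{"rot":[0,0,0],"xyz":[0,-0.0005,0.003],"grip":160},{"rot":[0,0,0],"xyz":[0,-0.0005,0.0035],"grip":160},{"rot":[0,0,0],"xyz":[0,-0.0005,0.0035],"grip":160},{"rot":[0,0,0],"xyz":[0,-0.0005,0.0035],"grip":160}]'

```text
clock: 15.28
tool_pos: [0.4363, -0.2728, 0.0167]
eef_rot: [0.91, 0.415, 0.0, 0.001]
contact_force: [0.3, -0.6, -1.4]
opening: 0.608
finger_force: 15.0
```

```bash
python3 go.py .4365,-.2725,.0168,49
```

```text
t 15.28 pos [ 0.4363 -0.2728  0.0167] psi 48.98 q1,q7 [ 0.57 -0.89] F [ 0.3 -0.6 -1.4] open 0.608 ff 15.0
.4365,-.2725,.0168,49 -> xyz [ 0.0004 -0.     -0.0001] rot [ 0.0013  0.0003 -0.0003]
```

carry_out --plan '[{"rot":[0,0,0],"xyz":[0,0,0.0005],"grip":160},{"rot":[0,0,0],"xyz":[0,0,0.001],"grip":160},{"rot":[0,0,0],"xyz":[0,0,0.001],"grip":160},{"rot":[0,0,0],"xyz":[0,0,0.001],"grip":60},{"rot":[0,0,0],"xyz":[0,0,0.001],"grip":40},{"rot":[0,0,0],"xyz":[0,0,-0.005],"grip":40},{"rot":[0,0,0],"xyz":[0,0,-0.025],"grip":40},{"rot":[0,0,0],"xyz":[0,0,-0.06],"grip":20}]'

```text
clock: 15.95
tool_pos: [0.4346, -0.2717, 0.0752]
eef_rot: [0.91, 0.415, -0.002, -0.002]
contact_force: [0.6, 0.2, 0.7]
opening: 0.896
finger_force: 0.0
```

```bash
python3 go.py .4265,.288,.16,90
```

```text
t 15.95 pos [ 0.4346 -0.2717  0.0752] psi 49.03 q1,q7 [ 0.64 -0.84] F [0.6 0.2 0.7] open 0.896 ff 0.0
.4265,.288,.16,90 -> xyz [ 0.4171 -0.3734 -0.084 ] rot [-4.90e-03  4.00e-04 -7.15e-01]
```

carry_out --plan '[{"rot":[0,0,0],"xyz":[0.01,-0.008,-0.04],"grip":0},{"rot":[0,0,-0.06],"xyz":[0.035,-0.025,-0.075],"grip":0},{"rot":[0,0,-0.12],"xyz":[0.067,-0.045,-0.085],"grip":0},{"rot":[0,0,-0.18],"xyz":[0.097,-0.07,-0.085],"grip":0},{"rot":[0,0,-0.24],"xyz":[0.127,-0.098,-0.085],"grip":0},{"rot":[0,0,-0.3],"xyz":[0.157,-0.125,-0.085],"grip":0},{"rot":[0,0,-0.36],"xyz":[0.187,-0.152,-0.085],"grip":0},{"rot":[0,0,-0.42],"xyz":[0.217,-0.179,-0.085],"grip":0}]'

```text
clock: 16.62
tool_pos: [0.4432, 0.0102, 0.1618]
eef_rot: [0.803, 0.596, 0.0, 0.001]
contact_force: [0.7, -0.0, 0.2]
opening: 0.999
finger_force: 0.0
```

```bash
python3 go.py .4265,.288,.12,90
```

```text
t 16.62 pos [0.4432 0.0102 0.1618] psi 73.19 q1,q7 [ 0.15 -1.04] F [ 0.7 -0.   0.2] open 0.999 ff 0.0
.4265,.288,.12,90 -> xyz [ 0.2611 -0.0963  0.0414] rot [ 0.0013  0.0012 -0.2933]
```

carry_out --plan '[{"rot":[0,0,-0.05],"xyz":[0.037,-0.013,0],"grip":0},{"rot":[0,0,-0.1],"xyz":[0.075,-0.027,0],"grip":0},{"rot":[0,0,-0.15],"xyz":[0.113,-0.041,0],"grip":0},{"rot":[0,0,-0.2],"xyz":[0.151,-0.055,0.01],"grip":0},{"rot":[0,0,-0.25],"xyz":[0.189,-0.07,0.02],"grip":0},{"rot":[0,0,-0.29],"xyz":[0.225,-0.083,0.04],"grip":0},{"rot":[0,0,-0.29],"xyz":[0.252,-0.093,0.06],"grip":0},{"rot":[0,0,-0.29],"xyz":[0.261,-0.0963,0.09],"grip":0}]'

```text
clock: 17.28
tool_pos: [0.4277, 0.2944, 0.0719]
eef_rot: [0.707, 0.707, 0.004, -0.001]
contact_force: [0.8, 0.5, -0.4]
opening: 1.0
finger_force: 0.0
```

carry_out --plan '[{"rot":[0,0,0],"xyz":[0,0,0.015],"grip":0},{"rot":[0,0,0],"xyz":[0,0,0.015],"grip":0},{"rot":[0,0,0],"xyz":[0,0,0.015],"grip":0}]'

```text
clock: 17.53
tool_pos: [0.4272, 0.2855, 0.0558]
eef_rot: [0.709, 0.705, -0.001, 0.001]
contact_force: [-0.4, 0.3, 0.4]
opening: 1.002
finger_force: 0.0
```

```bash
python3 go.py .4265,.288,.008,90; python3 -c "
from h import *
print(r.get_state()['q'].round(3))"
```

```text
t 17.53 pos [0.4272 0.2855 0.0558] psi 89.67 q1,q7 [-0.5  -1.38] F [-0.4  0.3  0.4] open 1.002 ff 0.0
.4265,.288,.008,90 -> xyz [ 0.0026 -0.0007  0.0478] rot [-0.0003  0.0029 -0.0057]
[-0.497  0.868 -0.304  2.021  0.712  0.36  -1.383]
```

carry_out --plan '[{"rot":[0,0,0],"xyz":[0.002,-0.0007,0.015],"grip":0},{"rot":[0,0,0],"xyz":[0.002,-0.0007,0.03],"grip":0},{"rot":[0,0,0],"xyz":[0.002,-0.0007,0.042],"grip":0},{"rot":[0,0,0],"xyz":[0.002,-0.0007,0.046],"grip":50},{"rot":[0,0,0],"xyz":[0.002,-0.0007,0.046],"grip":50},{"rot":[0,0,0],"xyz":[0.002,-0.0007,0.046],"grip":50}]'

```text
clock: 18.03
tool_pos: [0.4277, 0.288, 0.0111]
eef_rot: [0.71, 0.705, 0.0, 0.001]
contact_force: [1.6, -0.1, -0.9]
opening: 0.81
finger_force: 0.0
```

```bash
python3 go.py .4265,.288,.008,90; python3 chk.py square,450,257; python3 go.py
```

```text
t 18.03 pos [0.4277 0.288  0.0111] psi 89.6 q1,q7 [-0.56 -1.44] F [ 1.6 -0.1 -0.9] open 0.81 ff 0.0
.4265,.288,.008,90 -> xyz [ 0.     -0.0012  0.0031] rot [ 0.0018  0.0004 -0.007 ]
square ('top',) soap [ 437.2 -276. ] 49.6 0.061
dish [ 435.3 -273.4] 48.8 0.053
t 18.13 pos [0.4277 0.2883 0.0112] psi 89.61 q1,q7 [-0.56 -1.44] F [0.4 0.4 0.5] open 0.803 ff 0.0
```

View pics/c_square.png

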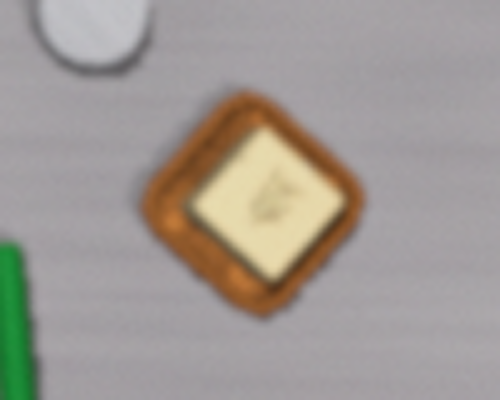

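carry_out --plan '[{"rot":[0,0,0],"xyz":[0,-0.001,0.0015],"grip":50},{"rot":[0,0,0],"xyz":[0,-0.001,0.003],"grip":70},{"rot":[0,0,0],"xyz":[0,-0.001,0.003],"grip":100},{"rot":[0,0,0],"xyz":[0,-0.001,0.003],"grip":150},{"rot":[0,0,0],"xyz":[0,-0.001,0.003],"grip":150},{"rot":[0,0,0],"xyz":[0,-0.001,0.003],"grip":150},{"rot":[0,0,0],"xyz":[0,-0.001,0.003],"grip":150}]'

```text
clock: 18.72
tool_pos: [0.4261, 0.2882, 0.0071]
eef_rot: [0.709, 0.705, -0.0, 0.001]
contact_force: [0.3, 0.2, 1.0]
opening: 0.651
finger_force: 15.0
```

```bash
python3 go.py .50,.20,.16,90; python3 - <<'E'
from h import *
im=r.snapshot('top'); c=cam('top')
g=cv2.resize(im,None,fx=8,fy=8,interpolation=cv2.INTER_CUBIC)
for n,p in {'oval':(305,243),'rect':(299,189),'square':(452,257)}.items():
    x,y=p; roi=g[(y-22)*8:(y+22)*8,(x-24)*8:(x+24)*8]
    b=roi[:,:,2]; t,m=cv2.threshold(b,0,255,cv2.THRESH_OTSU)
    # blue channel: cream bright, wood dark; table also bright -> take central component
    k,l,st,ce=cv2.connectedComponentsWithStats(m); i=l[176,192+0] or l[160,200]
    cs=max(cv2.findContours((l==i).astype(np.uint8),0,1)[0],key=cv2.contourArea)
    M=cv2.moments(cs); u=(M['m10']/M['m00']/8+x-24-.44,M['m01']/M['m00']/8+y-22-.44)
    (cc,wh,an)=cv2.minAreaRect(cs)
    print(n,t,'area mm2',round(M['m00']/64*(1.07/444.2*1000)**2),'wh',np.round(np.array(wh)/8*1.07/444.2*1000,1),'an',round(an,1),'pos',(back(u,.037,c)*1000).round(1), 'rect', (back((cc[0]/8+x-24.44,cc[1]/8+y-22.44),.037,c)*1000).round(1))
E
```

```text
t 18.72 pos [0.4261 0.2882 0.0071] psi 89.66 q1,q7 [-0.57 -1.44] F [0.3 0.2 1. ] open 0.651 ff 15.0
.50,.20,.16,90 -> xyz [-0.0879  0.0746 -0.1527] rot [ 0.0009  0.0011 -0.006 ]
oval 111.0 area mm2 3731 wh [53.8 82.5] an 19.2 pos [460.8  87.9] rect [461.  88.]
rect 110.0 area mm2 3818 wh [49.6 79.4] an 32.3 pos [598.5 106.5] rect [598.7 106.6]
square 106.0 area mm2 2872 wh [55.4 54. ] an 42.0 pos [ 435.3 -271.9] rect [ 435.3 -272.1]
```

carry_out --plan '[{"rot":[0,0,0],"xyz":[0,0,-0.025],"grip":150},{"rot":[0,0,0],"xyz":[0,0,-0.06],"grip":150},{"rot":[0,0,0],"xyz":[-0.01,0.004,-0.098],"grip":150},{"rot":[0,0,0],"xyz":[-0.035,0.012,-0.125],"grip":150},{"rot":[0,0,0],"xyz":[-0.072,0.023,-0.13],"grip":150},{"rot":[0,0,0],"xyz":[-0.11,0.034,-0.13],"grip":150},{"rot":[0,0,0],"xyz":[-0.148,0.045,-0.13],"grip":150},{"rot":[0,0,0],"xyz":[-0.186,0.056,-0.13],"grip":150}]'

```text
clock: 19.43
tool_pos: [0.4808, 0.1001, 0.1375]
eef_rot: [0.709, 0.705, -0.0, 0.001]
contact_force: [1.5, 0.5, -1.1]
opening: 0.652
finger_force: 15.0
```

carry_out --plan '[{"rot":[0,0,0],"xyz":[-0.038,0.011,0],"grip":150},{"rot":[0,0,0],"xyz":[-0.076,0.022,0],"grip":150},{"rot":[0,0,0],"xyz":[-0.114,0.034,0],"grip":150},{"rot":[0,0,0],"xyz":[-0.152,0.046,0],"grip":150},{"rot":[0,0,0],"xyz":[-0.19,0.058,0],"grip":150},{"rot":[0,0,0],"xyz":[-0.228,0.07,0],"grip":150},{"rot":[0,0,0],"xyz":[-0.266,0.082,0],"grip":150},{"rot":[0,0,0],"xyz":[-0.3,0.092,0],"grip":150}]'

```text
clock: 20.1
tool_pos: [0.5707, -0.2018, 0.1372]
eef_rot: [0.71, 0.704, -0.001, 0.0]
contact_force: [-0.1, 0.6, -0.5]
opening: 0.654
finger_force: 15.0
```

```bash
python3 go.py .597,-.2735,.06,90
```

```text
t 20.1 pos [ 0.5707 -0.2018  0.1372] psi 89.56 q1,q7 [ 0.59 -0.32] F [-0.1  0.6 -0.5] open 0.654 ff 15.0
.597,-.2735,.06,90 -> xyz [-0.0714  0.0269  0.0773] rot [-0.0002  0.0015 -0.0078]
```

carry_out --plan '[{"rot":[0,0,0],"xyz":[-0.03,0.011,0.01],"grip":150},{"rot":[0,0,0],"xyz":[-0.055,0.02,0.03],"grip":150},{"rot":[0,0,0],"xyz":[-0.071,0.027,0.05],"grip":150},{"rot":[0,0,0],"xyz":[-0.071,0.027,0.07],"grip":150},{"rot":[0,0,0],"xyz":[-0.071,0.027,0.085],"grip":150},{"rot":[0,0,0],"xyz":[-0.071,0.027,0.095],"grip":150},{"rot":[0,0,0],"xyz":[-0.071,0.027,0.095],"grip":150},{"rot":[0,0,0],"xyz":[-0.071,0.027,0.095],"grip":150}]'

```text
clock: 20.77
tool_pos: [0.5976, -0.2685, 0.0428]
eef_rot: [0.709, 0.706, -0.0, 0.0]
contact_force: [1.0, 0.0, -0.6]
opening: 0.655
finger_force: 15.0
```

```bash
python3 go.py .597,-.2735,.0165,89.6
```

```text
t 20.77 pos [ 0.5976 -0.2685  0.0428] psi 89.76 q1,q7 [ 0.63 -0.25] F [ 1.   0.  -0.6] open 0.655 ff 15.0
.597,-.2735,.0165,89.6 -> xyz [-0.005  -0.0005  0.0263] rot [0.     0.0001 0.0028]
```

carry_out --plan '[{"rot":[0,0,0],"xyz":[-0.003,-0.0005,0.005],"grip":150},{"rot":[0,0,0],"xyz":[-0.005,-0.0005,0.012],"grip":150},{"rot":[0,0,0],"xyz":[-0.005,-0.0005,0.018],"grip":150},{"rot":[0,0,0],"xyz":[-0.005,-0.0005,0.022],"grip":150},{"rot":[0,0,0],"xyz":[-0.005,-0.0005,0.0235],"grip":150},{"rot":[0,0,0],"xyz":[-0.005,-0.0005,0.0235],"grip":150},{"rot":[0,0,0],"xyz":[-0.005,-0.0005,0.0235],"grip":150},{"rot":[0,0,0],"xyz":[-0.005,-0.0005,0.0235],"grip":150}]'

```text
clock: 21.43
tool_pos: [0.5974, -0.2748, 0.0196]
eef_rot: [0.709, 0.705, 0.0, 0.001]
contact_force: [-0.8, 0.0, -1.5]
opening: 0.651
finger_force: 15.0
```

```bash
python3 go.py .597,-.2735,.016,89.6
```

```text
t 21.43 pos [ 0.5974 -0.2748  0.0196] psi 89.66 q1,q7 [ 0.63 -0.25] F [-0.8  0.  -1.5] open 0.651 ff 15.0
.597,-.2735,.016,89.6 -> xyz [ 0.0013 -0.0004  0.0036] rot [0.0013 0.001  0.0011]
```

carry_out --plan '[{"rot":[0,0,0],"xyz":[0.001,0,0.0015],"grip":150},{"rot":[0,0,0],"xyz":[0.001,0,0.0025],"grip":150},{"rot":[0,0,0],"xyz":[0.001,0,0.003],"grip":150},{"rot":[0,0,0],"xyz":[0.001,0,0.0035],"grip":150},{"rot":[0,0,0],"xyz":[0.001,0,0.0035],"grip":150},{"rot":[0,0,0],"xyz":[0.001,0,0.0035],"grip":150}]'

```text
clock: 21.93
tool_pos: [0.5971, -0.2737, 0.0162]
eef_rot: [0.709, 0.705, -0.0, 0.001]
contact_force: [-1.0, 1.3, 3.4]
opening: 0.659
finger_force: 15.0
```

```bash
python3 go.py .597,-.2735,.016,89.6
```

```text
t 21.93 pos [ 0.5971 -0.2737  0.0162] psi 89.66 q1,q7 [ 0.63 -0.26] F [-1.   1.3  3.4] open 0.659 ff 15.0
.597,-.2735,.016,89.6 -> xyz [ 0.0002 -0.0001  0.0002] rot [0.0008 0.0011 0.0011]
```

carry_out --plan '[{"rot":[0,0,0],"xyz":[0,0,0],"grip":60},{"rot":[0,0,0],"xyz":[0,0,0],"grip":30},{"rot":[0,0,0],"xyz":[0,0,0],"grip":30},{"rot":[0,0,0],"xyz":[0,0,-0.008],"grip":30},{"rot":[0,0,0],"xyz":[0,0,-0.03],"grip":30},{"rot":[0,0,0],"xyz":[0,0,-0.065],"grip":20},{"rot":[0,0,0],"xyz":[0,0,-0.1],"grip":0},{"rot":[0,0,0],"xyz":[0,0,-0.14],"grip":0}]'

```text
clock: 22.6
tool_pos: [0.5961, -0.2735, 0.1567]
eef_rot: [0.709, 0.705, -0.001, -0.0]
contact_force: [0.7, 0.1, -0.1]
opening: 0.999
finger_force: 0.0
```

carry_out --plan '[{"rot":[0,0,0],"xyz":[0.03,-0.02,-0.01],"grip":0},{"rot":[0,0,0],"xyz":[0.06,-0.04,-0.02],"grip":0},{"rot":[0,0,0],"xyz":[0.09,-0.06,-0.03],"grip":0},{"rot":[0,0,0],"xyz":[0.12,-0.08,-0.03],"grip":0},{"rot":[0,0,0],"xyz":[0.15,-0.1,-0.03],"grip":0},{"rot":[0,0,0],"xyz":[0.18,-0.11,-0.03],"grip":0},{"rot":[0,0,0],"xyz":[0.2,-0.12,-0.03],"grip":0},{"rot":[0,0,0],"xyz":[0.2,-0.12,-0.03],"grip":0}]'

```text
clock: 23.27
tool_pos: [0.4765, -0.0679, 0.1867]
eef_rot: [0.706, 0.708, 0.001, -0.0]
contact_force: [-0.3, -0.1, -0.0]
opening: 0.999
finger_force: 0.0
```

```bash
python3 go.py; python3 - <<'E'
from h import *
im=r.snapshot('top'); c=cam('top')
cv2.imwrite('pics/f.png',cv2.resize(im[140:320,200:500],None,fx=2.6,fy=2.6,interpolation=2)[:,:,::-1])
s=r.snapshot('side'); cv2.imwrite('pics/fs.png',cv2.resize(s[140:380,180:480],None,fx=2.5,fy=2.5,interpolation=2)[:,:,::-1])
g=cv2.resize(im,None,fx=8,fy=8,interpolation=cv2.INTER_CUBIC)
for n,p in {'oval':(305,243),'rect':(299,189),'square':(452,257),'round':(452,192)}.items():
    try:
        x,y=p; b=g[(y-22)*8:(y+22)*8,(x-24)*8:(x+24)*8,2]; m=cv2.threshold(b,0,255,cv2.THRESH_OTSU)[1]
        k,l,st,ce=cv2.connectedComponentsWithStats(m); i=l[160,200]
        cs=max(cv2.findContours((l==i).astype(np.uint8),0,1)[0],key=cv2.contourArea); cc,wh,an=cv2.minAreaRect(cs)
        s,f=fit({'top':im},'dish_'+n,p,0,('top',))
        print(n,np.round(np.array(wh)/8*1.07/.4442,1),round(an,1),'soap',(back((cc[0]/8+x-24.44,cc[1]/8+y-22.44),.037,c)*1000).round(1),'dish',(s[:2]*1000).round(1),np.degrees(s[2]).round(1),round(f,3))
    except Exception as e: print(n,e)
E
```

```text
t 23.27 pos [ 0.4765 -0.0679  0.1867] psi 90.14 q1,q7 [ 0.44 -0.59] F [-0.3 -0.1 -0. ] open 0.999 ff 0.0
oval [53.9 82.3] 19.5 soap [460.9  88.3] dish [462.4  87.5] 160.7 0.025
rect [50.1 79.5] 32.4 soap [598.5 106.7] dish [597.8 108.3] 149.2 0.027
square [105.7 115.3] 90.0 soap [ 436.7 -268.1] dish [ 471.  -262.7] 105.6 14.208
round [57.4 37.1] 42.9 soap [ 602.  -280.9] dish [ 599.7 -278.8] 9.6 0.974
```

View pics/f.png

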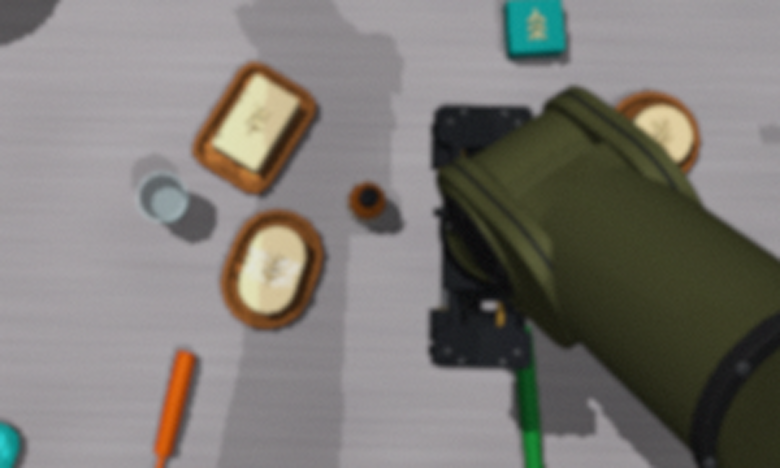

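View pics/fs.png

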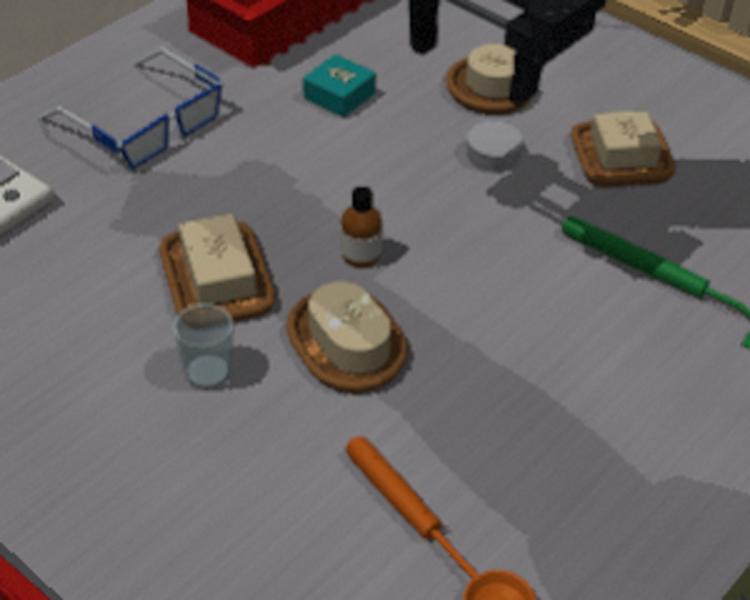

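carry_out --plan '[{"rot":[0,0,0],"xyz":[0.03,0.005,-0.02],"grip":0},{"rot":[0,0,0],"xyz":[0.065,0.01,-0.03],"grip":0},{"rot":[0,0,0],"xyz":[0.1,0.015,-0.03],"grip":0},{"rot":[0,0,0],"xyz":[0.135,0.02,-0.03],"grip":0},{"rot":[0,0,0],"xyz":[0.17,0.025,-0.03],"grip":0},{"rot":[0,0,0],"xyz":[0.205,0.03,-0.03],"grip":0},{"rot":[0,0,0],"xyz":[0.24,0.03,-0.03],"grip":0},{"rot":[0,0,0],"xyz":[0.25,0.03,-0.03],"grip":0}]'

```text
clock: 24.03
tool_pos: [0.5107, 0.1829, 0.216]
eef_rot: [0.708, 0.706, 0.003, -0.001]
contact_force: [-0.2, 0.3, 0.8]
opening: 1.001
finger_force: 0.0
```

```bash
python3 - <<'E'
from h import *
im=r.snapshot('top'); c=cam('top')
g=cv2.resize(im,None,fx=8,fy=8,interpolation=cv2.INTER_CUBIC)
for n,p in {'square':(452,257),'round':(452,192)}.items():
        x,y=p; b=g[(y-22)*8:(y+22)*8,(x-24)*8:(x+24)*8,2]; m=cv2.threshold(b,0,255,cv2.THRESH_OTSU)[1]
        k,l,st,ce=cv2.connectedComponentsWithStats(m); i=l[160,200]
        cs=max(cv2.findContours((l==i).astype(np.uint8),0,1)[0],key=cv2.contourArea); cc,wh,an=cv2.minAreaRect(cs)
        s,f=fit({'top':im},'dish_'+n,p,0,('top',))
        print(n,np.round(np.array(wh)/8*1.07/.4442,1),round(an,1),'soap',(back((cc[0]/8+x-24.44,cc[1]/8+y-22.44),.037,c)*1000).round(1),'dish',(s[:2]*1000).round(1),np.degrees(s[2]).round(1),round(f,3))
E
```

```text
square [55.7 54.1] 42.0 soap [ 435.4 -272.1] dish [ 436.5 -274.7] 48.8 0.148
round [56.8 55.8] 45.0 soap [ 594.6 -274.3] dish [ 595.1 -272.3] 14.4 0.073
```

```bash
python3 -c "
from plant import r
print(r.finish_job())"
```

```text
the job is handed in; nothing more can be done
None
```

All four soap bars lie flat in their matching dishes, within about 3 mm of centre and 2° of alignment by the top camera. All are released, the bottle and beaker were not touched, and the job was handed in at about 24 s.

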